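Open the service section and lay out its drivers

TASK

Get the bench ready for servicing the analyser: in the open ring binder, turn the two stiff divider cards over the rings from the right-hand stack to the left-hand one, the upper card first and then the lower one, so that both lie flat with their backs showing. Then pull every nut driver out of the upright rack and lay them all flat on the floor of the aluminium tray, lengthwise and side by side, not on top of one another. Leave the beaker, the brown jar and the vial stand where they are.

Things in the scene. Friction and masses are not known exactly. Their poses are not given: they have to be found in the camera images.
- binder: Open ring binder lying flat, fixed. Origin on the bench under mid-spine; x along the spine, y to the LEFT-hand stack. Cover 200 x 272 x 3 mm; each side a solid paper stack, 164 mm along x, from 21 to 115 mm out in y, top at z 34 mm. Three rings of 20 mm radius: their centre line, 40 mm above the bench along x, is the hinge axis of both cards.
- card_a (a joint): Angle of the UPPER stiff grey divider card (168 mm x 3 mm, 12 to 118 mm out from the hinge axis): 0 = flat on the right-hand (-y) stack, pi/2 upright, pi = turned over flat on the left, printed back up. At 0 its faces are 1 and 4 mm above the axis. 100 g; stays at any angle where it is left; turns with about 1 N at its free edge. Starts slightly raised. Its tab is 45 mm to binder +x.
- card_b (a joint): Angle of the LOWER divider card: same size, zero, direction and stiffness as card_a. At 0 it lies just under card_a, its faces 4 and 1 mm below the hinge axis. Its tab is 45 mm to binder -x, clear of card_a. When turned it lies on top of card_a.
- card_a_tab (a point): Centre of card_a's finger tab: a grey ribbed upright lip on the free edge, 40 mm long (along x), 10 mm thick (118 to 128 mm from the hinge axis), rising 29 mm above the card's upper face. It points up while the card lies on the right, hangs down beside the left stack once turned. Frame: the binder's at card angle 0, turning with the card.
- card_b_tab (a point): Centre of card_b's tab, the same kind of tab as card_a's.
- rack: White upright tool rack, fixed: block 56 (x) x 194 (y) x 90 mm high with four square pockets 27 mm wide, 80 mm deep, in a row along its y at -69, -23, +23, +69 mm. Origin under its centre on the bench.
- tray: Shallow aluminium tray, loose, 0.6 kg, 155 (x) x 225 (y) x 20 mm high, walls 5 mm, floor 5 mm. Origin at the centre of its underside; its length runs along its y.
- driver1_mid (a point): Nut driver, 170 mm long, 120 g: steel socket 18 mm dia, thin shaft, black square handle 22 x 22 mm, 100 mm long. Point: on its axis half-way along; z runs socket to handle (handle from 15 mm below to 85 mm above the point), x and y square to the handle flats. Starts standing handle up in a rack pocket, top 180 mm above the bench, 90 mm above the rack. None when absent.
- driver2_mid (a point): Nut driver, 170 mm long, 120 g: steel socket 18 mm dia, thin shaft, black square handle 22 x 22 mm, 100 mm long. Point: on its axis half-way along; z runs socket to handle (handle from 15 mm below to 85 mm above the point), x and y square to the handle flats. Starts standing handle up in a rack pocket, top 180 mm above the bench, 90 mm above the rack. None when absent.
- driver3_mid (a point): Nut driver, 170 mm long, 120 g: steel socket 18 mm dia, thin shaft, black square handle 22 x 22 mm, 100 mm long. Point: on its axis half-way along; z runs socket to handle (handle from 15 mm below to 85 mm above the point), x and y square to the handle flats. Starts standing handle up in a rack pocket, top 180 mm above the bench, 90 mm above the rack. None when absent.
- driver4_mid (a point): Nut driver, 170 mm long, 120 g: steel socket 18 mm dia, thin shaft, black square handle 22 x 22 mm, 100 mm long. Point: on its axis half-way along; z runs socket to handle (handle from 15 mm below to 85 mm above the point), x and y square to the handle flats. Starts standing handle up in a rack pocket, top 180 mm above the bench, 90 mm above the rack. None when absent.
- beaker_rim (a point): Glass beaker, 66 mm dia, 85 mm high; bystander. Centre of its mouth.
- reagent: Brown glass jar, 64 mm dia, 130 mm high; bystander. Origin under its centre.
- vials: White stand 50 x 160 mm with four capped vials, 82 mm high; bystander. Origin under its centre.
Mind the look-alikes: they are no part of the job. Leave any green or pink look-alike of the part that bears driver2_mid alone. What is shaped like the part that bears driver1_mid but blue or yellow is not meant.

How it is judged (in metres and radians):
On the way, in this order (a step that is already met when the one before it is completed fails the run):
1. the upper card is turned over onto the left-hand stack, flat (value of joint card_a above 2.99 rad), for 0.2 s.
2. then the lower card is turned over onto it, flat (value of joint card_b above 2.99 rad), for 0.2 s.
At the end, for the whole second after the job is handed in: Both cards lie on the left within 0.15 rad of flat; every driver present lies at rest in the tray: its middle within 68 mm (across) and 35 mm (along) of the tray's centre and less than 24 mm above the tray's underside, within 0.2 rad of level and within 0.4 rad of the tray's length (value of joint each of card_a, card_b above 2.99 rad and x of driver1_mid in the frame of tray between -0.068 and 0.068 m and y of driver1_mid in the frame of tray between -0.035 and 0.035 m and z of each of driver1_mid, driver2_mid, driver3_mid, driver4_mid in the frame of tray below 0.024 m and angle between driver1_mid's own z axis and vertical between 1.37 and 1.77 rad and angle between the z axis of each of driver1_mid, driver2_mid, driver3_mid, driver4_mid and the y axis of tray, either way round below 0.4 rad and linear speed of each of driver1, driver2, driver3, driver4 below 0.03 m/s and x of driver2_mid in the frame of tray between -0.068 and 0.068 m and y of driver2_mid in the frame of tray between -0.035 and 0.035 m and angle between driver2_mid's own z axis and vertical between 1.37 and 1.77 rad and x of driver3_mid in the frame of tray between -0.068 and 0.068 m and y of driver3_mid in the frame of tray between -0.035 and 0.035 m and angle between driver3_mid's own z axis and vertical between 1.37 and 1.77 rad and x of driver4_mid in the frame of tray between -0.068 and 0.068 m and y of driver4_mid in the frame of tray between -0.035 and 0.035 m and angle between driver4_mid's own z axis and vertical between 1.37 and 1.77 rad); the robot touches nothing.
It fails at once if a driver is pulled out of the rack before both cards have been turned (value of joint any of card_a, card_b below 2 rad and z of any of driver1_mid, driver2_mid, driver3_mid, driver4_mid in the frame of rack above 0.15 m).
It fails at once if the beaker, the brown jar or the vial stand is moved more than 40 mm (distance of any of beaker_rim, reagent, vials from where it was at the start of the episode above 0.04 m).
Of driver1, driver2, driver3, driver4 only 3 to 4 are there at a start; the rules pass over those that are not, and their reading is None.
At some moment in a run one of tray may be knocked a few centimetres aside while the robot is not near it.
Once in a run the grip may slacken for a moment while it holds something.
It also fails if it takes over 208 s, if anything falls off the work surface, if the arm or the gripper's body presses on something with over 40 N, if the wrist force passes 120 N, or if a joint passes its speed limit or range.

ROBOT

A 6-joint arm with a two-finger parallel gripper is mounted at the origin on the work surface. World frame = base frame: x ahead of the robot, y to its left, z up, the work surface at z = 0. Lengths are in mm, angles in rad, forces in N, time in s.
With the tool pointing down it reaches from about 350 to 975 mm from the base axis. Payload 7.1 kg.
Tool frame: the origin (TCP) lies between the finger pads; the fingertips stand 17 mm ahead of it and the grasp point (between the pads) lies 2 mm behind it (tip_reach is the y of the fingertips in the tool frame, in mm); y points along the fingers, x is the direction in which the jaws open and shut, and the axes are right-handed (so a half turn about y gives the same grasp; the last joint's range is limited). The gripper opens to 88 mm and grips with 3 to 60 N. Pads are 20 mm wide; open, the fingers measure 115 mm over their backs; the gripper's body (75 mm by 178 mm) begins 61 mm behind the grasp point.
Start: joints at [1.188, 0.423, 1.63, -0, 1.089, -0.019], TCP at [222.36, 584.09, 239.675] pointing down, gripper open.
Joint ranges: [-3, 3], [-0.9, 2.11], [0.09, 2.58], [-1.31, 4.45], [0.11, 2.69], [-2.54, 2.54]. Speed limits (rad/s): [2.39, 2.39, 3.01, 3.14, 3.14, 3.14].

INTERFACE

Orientations are given as a rotation vector (axis times angle).
In Python, from workcell import get_obs, get_image, camera_model, close_job, silhouettes, tip_of, tip_reach gives the robot as it stands. The module is installed in compiled form; this text tells all that it offers.
- The arm moves only by the tool arm_command, never from a script. Its argument "targets" is a list of rows, each a list of 4 numbers: the shift along the tool's x, y, z in mm, then the turn about the tool's y in rad. A call has 1 to 20 rows; each row shifts and turns the commanded pose from where the row before left it, along the tool's axes as they then stand; what a row does not reach is not made up. A row lasts 1/12 s, in which the tool goes at most 41.7 mm and 7.16 degrees, less where a joint would pass 70% of its speed; a pose out of reach is approached as far as the arm can. A call is refused whole if a number of a shift passes 41.7 or a number of a turn 0.125, either way. A call with a gripper value outside its range is refused whole. "gripper" is the opening in per cent of the stroke, from 0 (shut) to 100 (fully open), set as the call begins (left out, the last holds). The fingers move at their own pace and stop on an object; the grip force is fixed at half the most. Time passes only in rows, so rows that do not move let the fingers close. It gives the time, the measured TCP pose, the force and the opening at its end, in the units of the state.
- get_obs(): the state, without advancing time (a new reading comes with each control period).
- get_image(name): name is "scene" or "top"; returns the picture (400x640x3 uint8, blue, green, red); there is no depth.
- camera_model(name): a dict with "mtx" (3x3 intrinsics, pixels), "position" and "orientation" of the camera in the world. Camera axes: x right, y up, looking along -z (the intrinsics and any distortion apply to the point x, -y, -z); pixel columns grow to the right and rows downward; lengths in mm; the calibration is good to about 2 mm. A picture is of the moment at which its call begins. camera_model takes no time and is no camera call.
- close_job(): hands the job in, once; it reports no verdict.
Trained networks look in the newest picture that a camera, given by its name, has taken for a name from the list of things; names that differ only in an ending like _2 or _b are one class to them, and where a whole thing is asked for, a point or a joint stands for the part that bears it (a point fixed in the world has none). Each returns a list of dicts, best first, with "conf" (0 to 1); they miss things now and then, are a little off and sometimes report something else, mostly with a low value. They report only what shows in the picture. A call takes as long as a camera call. They do not tell look-alikes from the thing itself.
- silhouettes(camera, thing): "pixels" (400x640 bool, what is visible of it) and "at" ([column, row] in pixels, amid what is visible of it).
- tip_of(camera, thing): "at" ([column, row] in pixels: a listed point, or the origin of a listed thing).
The state is a dict: "t": time; "qpos": joint angles; "qvel": joint speeds; "joint_torque": joint torques, N m; "ee_pos": TCP position; "orientation": TCP orientation; "ft_force": force on the tool from outside, world axes, zero at the start; "moment": the same for the moment, N m; "width": finger opening in mm.
Only numpy, scipy, OpenCV 4.12 (cv2) and the standard library are available. Lean on these libraries where they do the work, as an engineer would, in place of code of your own. Each camera call takes 0.05 s, during which the arm holds its last target. There are 200 camera calls.

## Working session

There is one attempt and no reset: what is moved stays moved. The work goes in short steps, Python scripts to look and compute and a tool call to move; the robot and the scene stay as the last step left them, time stands still between calls to the robot, and variables do not carry over. Pictures are saved under pics/ and viewed, about 12 in all and at most 16, crops included, and the job is handed in when it is done.

Besides the shell and the picture viewer there is one more tool, called after ">>>" as a command line: name --pt "numbers of a row" for each row, then --argument value for the rest. arm_command: Moves the arm, as the interface text tells. Its arguments: {"type":"object","properties":{"targets":{"type":"array","items":{"type":"array","items":{"type":"number"}}},"gripper":{"type":"number"}},"required":["targets"]}

```bash
mkdir -p pics; cat > h.py <<'E'
import numpy as np, cv2
from scipy.spatial.transform import Rotation as R
from workcell import *
def cam(n):
    c=camera_model(n); o=np.array(c["orientation"],float)
    M=R.from_rotvec(o).as_matrix() if o.size==3 else (o.reshape(3,3) if o.size==9 else R.from_quat(o).as_matrix())
    return c,np.array(c["mtx"]),np.array(c["position"],float),M
def proj(n,P):
    c,K,p,M=cam(n); q=(np.atleast_2d(P)-p)@M; q=q*[1,-1,-1]; u=q@K.T; return u[:,:2]/u[:,2:]
def ray(n,uv):
    c,K,p,M=cam(n); d=np.linalg.inv(K)@[uv[0],uv[1],1]; return p,M@(d*[1,-1,-1])
def onz(n,uv,z):
    p,d=ray(n,uv); return p+d*(z-p[2])/d[2]
def tri(a,b):
    (p,d),(q,e)=ray("scene",a),ray("top",b); d/=np.linalg.norm(d);e/=np.linalg.norm(e)
    s=np.linalg.lstsq(np.c_[d,-e],q-p,rcond=None)[0]; A=p+s[0]*d;B=q+s[1]*e
    return (A+B)/2,np.linalg.norm(A-B)
E
python3 - <<'E'
from h import *
np.set_printoptions(precision=1,suppress=True)
for n in("scene","top"):
    cv2.imwrite(f"pics/{n}0.png",get_image(n)); c=camera_model(n); print(n,c); 
    for t in["binder","card_a_tab","card_b_tab","rack","tray","driver1_mid","beaker_rim","reagent","vials"]:
        for r in tip_of(n,t)[:6]: print(t,np.round(r["at"],1),round(r["conf"],2))
print(get_obs())
E
```

```text
scene {'mtx': array([[466.7,   0. , 318.6],
       [  0. , 466.7, 205.7],
       [  0. ,   0. ,   1. ]]), 'position': array([1218. ,   93.2, 1091.4]), 'orientation': array([0.4, 0.5, 1.7])}
binder [389.3 203.2] 0.78
binder [302.5 247.1] 0.54
card_a_tab [346.9 196.1] 0.79
card_a_tab [221.3 218.8] 0.67
card_b_tab [346.2 176.7] 0.74
card_b_tab [188.5 192.9] 0.29
rack [219.5 215. ] 0.82
rack [390.2 202.1] 0.3
rack [220.2 156.1] 0.2
tray [220.3 155. ] 0.84
driver1_mid [158.5 224.9] 0.92
driver1_mid [144.6 206.4] 0.84
driver1_mid [189.6 193.5] 0.74
beaker_rim [302.5 247.1] 0.88
beaker_rim [188.6 192.5] 0.61
reagent [354.4 284.9] 0.69
vials [483.4 203.8] 0.73
top {'mtx': array([[389.8,   0. , 317.8],
       [  0. , 389.8, 203.3],
       [  0. ,   0. ,   1. ]]), 'position': array([ 392.2,    8.3, 1337. ]), 'orientation': array([ 0.2, -0.1, -1.6])}
binder [274.2 228.5] 0.93
card_a_tab [306.2 210.4] 0.94
card_b_tab [307.9 240. ] 0.45
rack [405.3 196.2] 0.57
tray [417.5 256. ] 0.6
driver1_mid [446.2 162.3] 0.66
driver1_mid [456.6 179.3] 0.54
driver1_mid [430.9 196.3] 0.41
beaker_rim [333.1 163.6] 0.54
beaker_rim [406.1 195.8] 0.31
reagent [429.4 194. ] 0.32
vials [196.5 237.7] 0.65
{'t': 1.0, 'qpos': array([ 1.2,  0.4,  1.6,  0. ,  1.1, -0. ]), 'qvel': array([ 0., -0., -0., -0.,  0., -0.]), 'joint_torque': array([  0. , -54.5, -27.4,   0.1,   0. ,   0. ]), 'ee_pos': array([222.3, 584.1, 239.7]), 'orientation': array([-1.4, -0.9,  0.9]), 'ft_force': array([-0.8, -0. ,  0.2]), 'moment': array([-0.1,  0. , -0. ]), 'width': 88.08865365839452}
```

View pics/scene0.png

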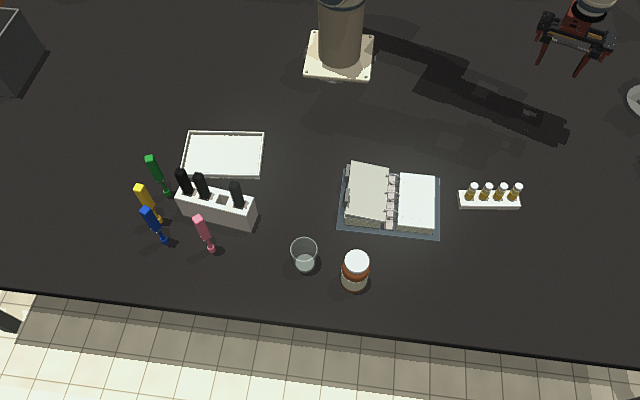

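View pics/top0.png

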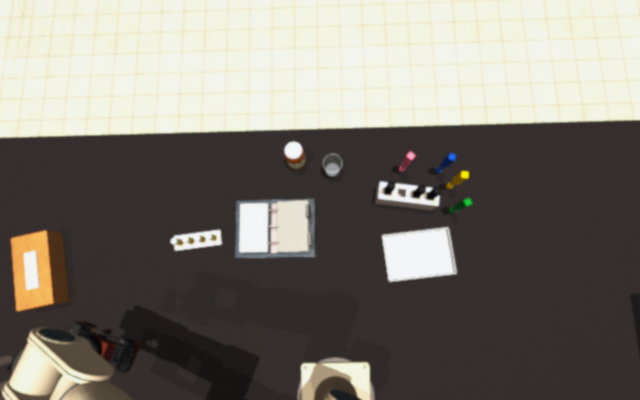

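The scene view shows the binder at about (389,203), with its grey cards on the image-left half and their tabs at (347,196) and (346,177). The rack is at about (216,205) with three black drivers, heads at (183,180), (201,184) and (236,192), and an empty third pocket. The tray is at (222,155). The four coloured look-alikes stand off the rack.

Next I fit the poses from the silhouettes.

```bash
cat >> h.py <<'E'
from scipy.optimize import minimize
def box(x0,x1,y0,y1,z0,z1): return np.array([[x,y,z] for x in(x0,x1) for y in(y0,y1) for z in(z0,z1)],float)
def pose(p,P):
    c,s=np.cos(p[2]),np.sin(p[2]); return P@np.array([[c,s,0],[-s,c,0],[0,0,1]])+[p[0],p[1],0]
def sil(n,t,near):
    L=[r for r in silhouettes(n,t) if np.hypot(*(np.array(r["at"])-near))<40]
    return L[0]["pixels"].astype(np.uint8) if L else None
def fit(t,boxes,p0,cams=("scene","top")):
    S=4; m={}
    for n in cams:
        k=sil(n,t,proj(n,[[p0[0],p0[1],10]])[0])
        if k is not None: m[n]=cv2.resize(k,None,fx=S,fy=S,interpolation=cv2.INTER_NEAREST)
    def cost(p):
        f=0
        for n,k in m.items():
            z=np.zeros_like(k)
            for b in boxes:
                h=cv2.convexHull(((proj(n,pose(p,b))+.5)*S).astype(np.float32)); cv2.fillConvexPoly(z,np.round(h).astype(np.int32),1)
            f+=1-(z&k).sum()/max(1,(z|k).sum())
        return f
    best=min((minimize(cost,[p0[0],p0[1],p0[2]+a],method="Nelder-Mead",options=dict(initial_simplex=np.array([[p0[0],p0[1],p0[2]+a],[p0[0]+15,p0[1],p0[2]+a],[p0[0],p0[1]+15,p0[2]+a],[p0[0],p0[1],p0[2]+a+.12]]))) for a in(-.15,0,.15)),key=lambda r:r.fun)
    return best.x,best.fun,list(m)
E
python3 - <<'E'
from h import *
np.set_printoptions(precision=2,suppress=True)
for n in("scene","top"): get_image(n)
def g(z,uv): return onz("top",uv,z)
b=g(20,(275,228)); print("b",b)
print(fit("binder",[box(-100,100,-136,136,0,3),box(-82,82,-115,115,0,37)],[b[0],b[1],0.]))
b=g(90,(408,195));print(b)
print(fit("rack",[box(-28,28,-97,97,0,90)],[b[0],b[1],0.]))
b=g(10,(419,254));print(b)
print(fit("tray",[box(-77.5,77.5,-112.5,112.5,0,20)],[b[0],b[1],0.]))
for t in("card_a_tab","card_b_tab"):
  for n in("scene","top"): 
    for r in tip_of(n,t)[:2]: print(t,n,np.array(r["at"]),r["conf"])
print(tri((346.9,196.1),(306.2,210.4)),tri((346.2,176.7),(307.9,240)))
o=get_obs(); print(R.from_rotvec(o["orientation"]).as_matrix())
a=get_image("scene")[125:275,120:460]; c=get_image("top")[140:290,220:480]
cv2.imwrite("pics/c1.png",np.vstack([cv2.resize(a,(680,300),interpolation=2),cv2.resize(c,(680,290),interpolation=2)]))
E
```

```text
b [548.66 192.23  20.  ]
(array([550.56, 195.29,  -0.02]), np.float64(0.10037007580492119), ['scene', 'top'])
[ 639.03 -249.93   90.  ]
(array([ 644.46, -250.49,   -0.14]), np.float64(0.5302554120965656), ['scene', 'top'])
[ 452.33 -291.51   10.  ]
(array([ 450.74, -288.44,    0.11]), np.float64(0.10561456391976887), ['scene', 'top'])
card_a_tab scene [345.2 198.8] 0.84
card_a_tab top [307.7 209.2] 0.81
card_b_tab scene [346.  172.5] 0.74
card_b_tab top [308.1 238.2] 0.58
(array([596.1 ,  80.67,  87.56]), np.float64(0.9473033290652781)) (array([504.34,  75.53,  39.15]), np.float64(7.845787484784958))
[[ 0.36 -0.   -0.93]
 [ 0.93 -0.    0.36]
 [-0.   -1.    0.  ]]
```

View pics/c1.png

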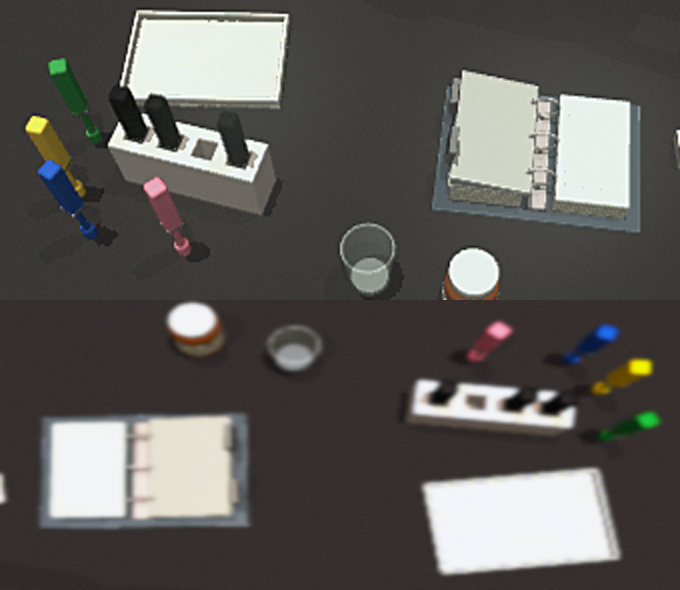

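```bash
cat >> h.py <<'E'
def plan(x,y,z,yaw=None,step=30):
    """turn first, then straight shift; prints rows"""
    o=get_obs(); M=R.from_rotvec(o["orientation"]).as_matrix(); c=np.arctan2(M[1,0],M[0,0])
    d=0 if yaw is None else (yaw-c+np.pi)%(2*np.pi)-np.pi
    # turn +t about tool y (down) lowers yaw
    nt=int(np.ceil(abs(d)/.12-1e-6)); M2=R.from_rotvec([0,0,d]).as_matrix()@M
    s=M2.T@(np.array([x,y,z])-o["ee_pos"]); ns=max(1,int(np.ceil(np.abs(s).max()/step)))
    print("now",np.round(o["ee_pos"],1),"yaw",round(c,3),"t",round(o["t"],1),"w",round(o["width"],1))
    print(f"turn {nt} x {-d/max(nt,1):.4f}; shift {ns} x {np.round(s/ns,2).tolist()}  total {np.round(s,1).tolist()}")
E
python3 -c "
from h import *
plan(594.5,81,170,-0.02,40)"
```

```text
now [222.4 584.1 239.7] yaw 1.207 t 1.7 w 87.8
turn 11 x 0.1115; shift 13 x [29.39, 5.36, -38.12]  total [382.1, 69.7, -495.5]
```

>>> arm_command --pt "0 0 0 0.1115" --pt "0 0 0 0.1115" --pt "0 0 0 0.1115" --pt "0 0 0 0.1115" --pt "0 0 0 0.1115" --pt "0 0 0 0.1115" --pt "0 0 0 0.1115" --pt "0 0 0 0.1115" --pt "0 0 0 0.1115" --pt "0 0 0 0.1115" --pt "0 0 0 0.1115" --gripper 75

```text
t: 2.62
ee_pos: [222.4, 584.1, 239.7]
orientation: [-1.571, 0.02, -0.02]
ft_force: [-0.4, -0.6, -1.7]
width: 65.8
```

>>> arm_command --pt "23.9 4.4 -31" --pt "23.9 4.4 -31"

```text
invalid input at $.targets[0]: expected 4 numbers
```

>>> arm_command --pt "23.9 4.4 -31 0" --pt "23.9 4.4 -31 0" --pt "23.9 4.4 -31 0" --pt "23.9 4.4 -31 0" --pt "23.9 4.4 -31 0" --pt "23.9 4.4 -31 0" --pt "23.9 4.4 -31 0" --pt "23.9 4.4 -31 0" --pt "23.9 4.4 -31 0" --pt "23.9 4.4 -31 0" --pt "23.9 4.4 -31 0" --pt "23.9 4.4 -31 0" --pt "23.9 4.4 -31 0" --pt "23.9 4.4 -31 0" --pt "23.9 4.4 -31 0" --pt "23.9 4.4 -31 0" --pt "0 0 0 0" --pt "0 0 0 0" --pt "0 0 0 0"

```text
t: 4.2
ee_pos: [594.6, 80.8, 169.0]
orientation: [-1.571, 0.017, -0.015]
ft_force: [-0.1, 0.3, 0.1]
width: 65.8
```

```bash
python3 -c "
from h import *
plan(594.5,81,91.3,-0.02,14)
a=get_image('scene')[100:280,290:530];cv2.imwrite('pics/c2.png',cv2.resize(a,None,fx=3,fy=3,interpolation=2))"
```

```text
now [594.6  80.8 169. ] yaw -0.02 t 4.2 w 65.8
turn 1 x -0.0003; shift 6 x [0.0, 12.96, 0.03]  total [0.0, 77.7, 0.2]
```

View pics/c2.png

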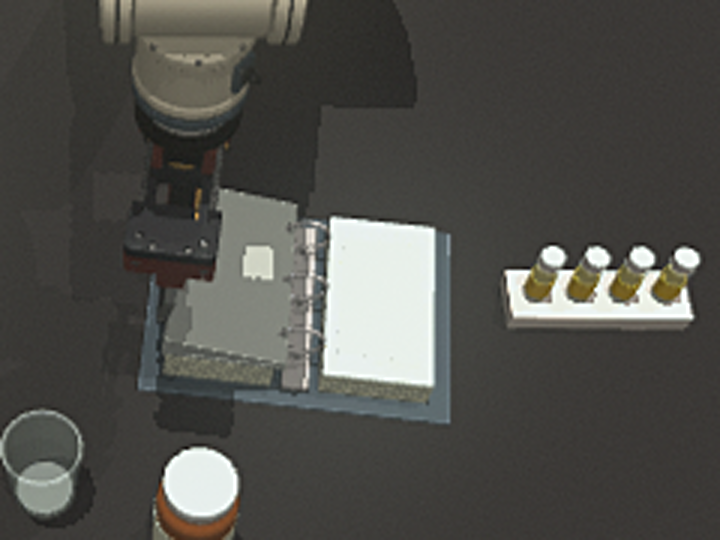

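The gripper is above card_a's tab, around crop (170,320), and clear of its neighbours. I'll descend and grip.

>>> arm_command --pt "0 13 0 0" --pt "0 13 0 0" --pt "0 13 0 0" --pt "0 13 0 0" --pt "0 13 0 0" --pt "0 12.7 0 0" --pt "0 0 0 0" --pt "0 0 0 0"

```text
t: 4.92
ee_pos: [594.3, 80.7, 90.3]
orientation: [-1.571, 0.017, -0.014]
ft_force: [0.2, -0.0, 1.2]
width: 65.8
```

>>> arm_command --pt "0 0 0 0" --pt "0 0 0 0" --pt "0 0 0 0" --pt "0 0 0 0" --pt "0 0 0 0" --pt "0 0 0 0" --pt "0 0 0 0" --pt "0 0 0 0" --gripper 0

```text
t: 5.58
ee_pos: [594.7, 80.6, 91.6]
orientation: [-1.571, 0.016, -0.015]
ft_force: [-3.3, -2.1, 1.5]
width: 39.8
```

```bash
python3 -c "
import numpy as np
p=np.radians(np.linspace(25.2,165.2,21));r=125.4
print(np.round(np.c_[-np.diff(r*np.sin(p)),np.diff(-r*np.cos(p))],1).tolist())"
```

```text
[[-13.4, 7.4], [-12.4, 8.9], [-11.3, 10.4], [-9.9, 11.7], [-8.4, 12.8], [-6.8, 13.7], [-5.1, 14.5], [-3.3, 15.0], [-1.4, 15.2], [0.5, 15.3], [2.3, 15.1], [4.1, 14.7], [5.9, 14.1], [7.6, 13.3], [9.2, 12.3], [10.6, 11.1], [11.8, 9.7], [12.9, 8.2], [13.8, 6.5], [14.5, 4.8]]
```

>>> arm_command --pt "0 -13.4 7.4 0" --pt "0 -12.4 8.9 0" --pt "0 -11.3 10.4 0" --pt "0 -9.9 11.7 0" --pt "0 -8.4 12.8 0" --pt "0 -6.8 13.7 0" --pt "0 -5.1 14.5 0" --pt "0 -3.3 15 0" --pt "0 -1.4 15.2 0" --pt "0 0.5 15.3 0" --pt "0 2.3 15.1 0" --pt "0 0 0 0"

```text
t: 6.58
ee_pos: [595.4, 224.6, 163.3]
orientation: [-1.568, 0.017, -0.012]
ft_force: [-16.0, 4.1, 22.1]
width: 38.6
```

>>> arm_command --pt "0 4.1 14.7 0" --pt "0 5.9 14.1 0" --pt "0 7.6 13.3 0" --pt "0 9.2 12.3 0" --pt "0 10.6 11.1 0" --pt "0 11.8 9.7 0" --pt "0 12.9 8.2 0" --pt "0 13.8 6.5 0" --pt "0 14.5 4.8 0" --pt "0 0 0 0" --pt "0 0 0 0"

```text
t: 7.5
ee_pos: [595.2, 319.4, 69.6]
orientation: [-1.568, 0.021, -0.01]
ft_force: [-16.0, 13.3, 4.3]
width: 39.5
```

```bash
python3 -c "
from h import *
print(get_obs()['ee_pos'],get_obs()['width'])
a=get_image('scene')[100:280,290:530];cv2.imwrite('pics/c3.png',cv2.resize(a,None,fx=3,fy=3,interpolation=2))"
```

```text
[595.19121092 319.40180353  69.62316404] 39.457350759099846
```

View pics/c3.png

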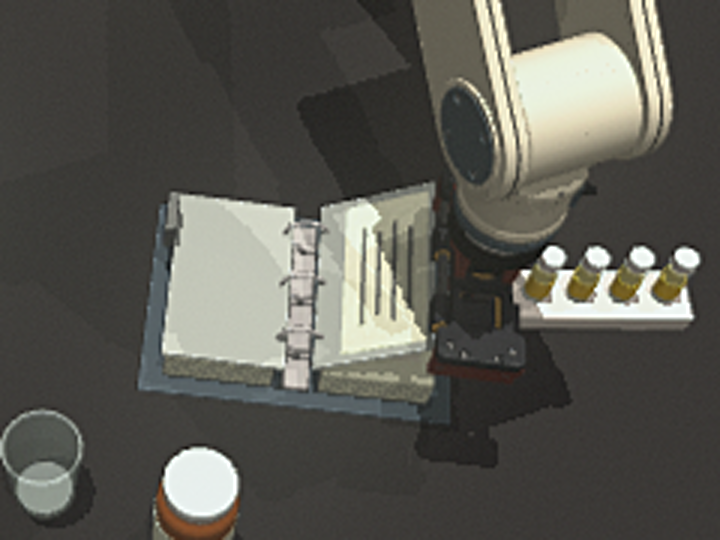

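>>> arm_command --pt "0 0 0 0" --pt "0 0 0 0" --pt "0 0 0 0" --pt "0 0 0 0" --pt "0 -15 0 0" --pt "0 -20 0 0" --pt "0 -20 0 0" --pt "0 -15 0 0" --pt "0 0 0 0" --gripper 75

```text
t: 8.3
ee_pos: [602.2, 316.3, 145.3]
orientation: [-1.567, 0.011, -0.021]
ft_force: [0.4, 0.4, 0.4]
width: 65.8
```

>>> arm_command --pt "0 0 -12 0" --pt "0 0 -12 0" --pt "0 0 -11 0" --pt "0 0 0 0" --pt "0 10 0 0" --pt "0 10 0 0" --pt "0 10 0 0" --pt "0 10 0 0" --pt "0 10 0 0" --pt "0 10 0 0" --pt "0 8 0 0" --pt "0 6 0 0" --pt "0 4 0 0" --pt "0 0 0 0" --pt "0 0 0 0" --gripper 0

```text
t: 9.55
ee_pos: [599.0, 280.4, 62.3]
orientation: [-1.571, 0.015, -0.015]
ft_force: [-0.2, -0.5, 0.1]
width: 0.6
```

>>> arm_command --pt "0 3 0 0" --pt "0 3 0 0" --pt "0 1 0 0" --pt "0 0 0 0" --pt "0 0 0 0"

```text
t: 9.97
ee_pos: [599.4, 280.6, 56.3]
orientation: [-1.57, 0.014, -0.016]
ft_force: [-0.4, -0.4, 5.4]
width: 0.6
```

```bash
python3 -c "
from h import *
print(get_obs()['ee_pos'],get_obs()['ft_force'])
plan(505,81,150,-0.02,30)
for n in('scene','top'):
  get_image(n)
  for r in tip_of(n,'card_b_tab')[:3]: print(n,r)
for r in tip_of('scene','vials'): print(onz('scene',r['at'],0))
"
```

```text
[599.43599253 280.59667457  56.34006821] [-0.4458575  -0.39128489  5.36469281]
now [599.4 280.6  56.3] yaw -0.019 t 10.0 w 0.6
turn 1 x 0.0005; shift 7 x [-12.9, -13.41, -28.77]  total [-90.3, -93.9, -201.4]
scene {'at': [348.2, 172.0], 'conf': 0.59}
scene {'at': [489.6, 206.2], 'conf': 0.34}
top {'at': [306.6, 240.7], 'conf': 0.66}
[517.52850841 452.02316986   0.        ]
```

>>> arm_command --pt "0 -30 0 0" --pt "0 -35 0 0" --pt "0 -35 0 0" --pt "-13 0 -29 0" --pt "-13 0 -29 0" --pt "-13 0 -29 0" --pt "-13 0 -29 0" --pt "-13 0 -29 0" --pt "-13 0 -29 0" --pt "-13 0 -29 0" --pt "0 0 0 0" --pt "0 0 0 0" --gripper 75

```text
t: 11.22
ee_pos: [503.6, 78.1, 155.7]
orientation: [-1.571, 0.017, -0.018]
ft_force: [0.7, 0.3, 0.7]
width: 65.6
```

```bash
python3 -c "
from h import *
print(tri((348.2,172.0),(306.6,240.7)))
for th in(0,.1,.2):
  r,n=123,13.5; Y=-r*np.cos(th)+n*np.sin(th);Z=40+r*np.sin(th)+n*np.cos(th)
  P=pose([550.6,195.3,-.02],np.array([[-45,Y,Z]])); print(P,proj('scene',P),proj('top',P))
a=get_image('scene')[130:250,320:480];cv2.imwrite('pics/c4.png',cv2.resize(a,None,fx=4,fy=4,interpolation=2))
plan(504,74,150,-.02)
"
```

```text
(array([500.56063595,  79.29668625,  56.80694026]), np.float64(6.985644278784931))
[[503.1491637   73.22453918  53.5       ]] [[347.09771699 173.24938648]] [[309.54568656 239.84363201]]
[[503.18840586  75.18638554  65.71206648]] [[348.04945793 170.74134372]] [[308.75172295 239.52320842]]
[[503.25183379  78.35735934  77.66722649]] [[349.46741156 168.30036096]] [[307.57356741 239.20342578]]
now [504.5  79.  155.8] yaw -0.021 t 11.3 w 65.8
turn 1 x -0.0009; shift 1 x [-0.38, 5.82, -5.01]  total [-0.4, 5.8, -5.0]
```

View pics/c4.png

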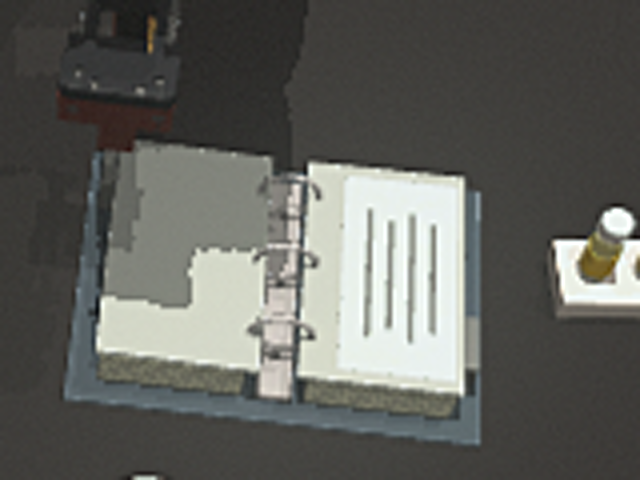

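Card_a lies flat on the left with its printed back up. Card_b's tab is at crop (122,195), with the card roughly flat.

>>> arm_command --pt "0 12 -2.5 0" --pt "0 12 -2.5 0" --pt "0 12 0 0" --pt "0 12 0 0" --pt "0 12 0 0" --pt "0 12 0 0" --pt "0 12 0 0" --pt "0 11 0 0" --pt "0 0 0 0" --pt "0 0 0 0"

```text
t: 12.1
ee_pos: [503.9, 74.8, 59.9]
orientation: [-1.571, 0.015, -0.014]
ft_force: [-0.4, 1.2, -0.6]
width: 65.6
```

>>> arm_command --pt "0 0 0 0" --pt "0 0 0 0" --pt "0 0 0 0" --pt "0 0 0 0" --pt "0 0 0 0" --pt "0 0 0 0" --pt "0 0 0 0" --pt "0 0 0 0" --gripper 0

```text
t: 12.77
ee_pos: [504.5, 74.2, 60.7]
orientation: [-1.571, 0.014, -0.016]
ft_force: [2.3, -1.0, 0.9]
width: 39.6
```

```bash
python3 -c "
from h import *
e=get_obs()['ee_pos'];print(e)
Y=e[1]-196.2;Z=e[2]+2-40;r=np.hypot(Y,Z);p0=np.degrees(np.arctan2(Z,-Y));print(r,p0)
p=np.radians(np.linspace(p0,p0+154,23))
print(np.round(np.c_[-np.diff(r*np.sin(p)),np.diff(-r*np.cos(p))],1).tolist())"
```

```text
[504.51996285  74.17041071  60.66070718]
124.11578590602267 10.519907966010907
[[-14.7, 3.7], [-14.1, 5.4], [-13.4, 7.1], [-12.4, 8.7], [-11.3, 10.1], [-9.9, 11.4], [-8.5, 12.6], [-6.9, 13.5], [-5.2, 14.2], [-3.4, 14.8], [-1.6, 15.1], [0.3, 15.2], [2.1, 15.0], [3.9, 14.6], [5.7, 14.0], [7.4, 13.3], [8.9, 12.3], [10.3, 11.1], [11.6, 9.7], [12.7, 8.2], [13.6, 6.6], [14.3, 4.9]]
```

>>> arm_command --pt "0 -14.7 3.7 0" --pt "0 -14.1 5.4 0" --pt "0 -13.4 7.1 0" --pt "0 -12.4 8.7 0" --pt "0 -11.3 10.1 0" --pt "0 -9.9 11.4 0" --pt "0 -8.5 12.6 0" --pt "0 -6.9 13.5 0" --pt "0 -5.2 14.2 0" --pt "0 -3.4 14.8 0" --pt "0 -1.6 15.1 0" --pt "0 0 0 0"

```text
t: 13.77
ee_pos: [504.8, 193.4, 162.6]
orientation: [-1.57, 0.016, -0.013]
ft_force: [-6.2, -0.9, 11.9]
width: 39.7
```

>>> arm_command --pt "0 0.3 15.2 0" --pt "0 2.1 15 0" --pt "0 3.9 14.6 0" --pt "0 5.7 14 0" --pt "0 7.4 13.3 0" --pt "0 8.9 12.3 0" --pt "0 10.3 11.1 0" --pt "0 11.6 9.7 0" --pt "0 12.7 8.2 0" --pt "0 13.6 6.6 0" --pt "0 0 0 0" --pt "0 0 0 0"

```text
t: 14.77
ee_pos: [505.3, 312.3, 83.8]
orientation: [-1.572, 0.02, -0.011]
ft_force: [-4.8, 3.1, -0.5]
width: 40.7
```

>>> arm_command --pt "0 0 0 0" --pt "0 0 0 0" --pt "0 0 0 0" --pt "0 0 0 0" --pt "0 -15 0 0" --pt "0 -20 0 0" --pt "0 -20 0 0" --pt "0 -15 0 0" --pt "0 0 0 0" --gripper 75

```text
t: 15.52
ee_pos: [510.4, 311.7, 158.6]
orientation: [-1.568, 0.012, -0.02]
ft_force: [0.6, 0.3, 1.2]
width: 66.1
```

>>> arm_command --pt "0 0 -10 0" --pt "0 0 -10 0" --pt "0 0 -10 0" --pt "0 0 0 0" --pt "0 10 0 0" --pt "0 10 0 0" --pt "0 10 0 0" --pt "0 10 0 0" --pt "0 10 0 0" --pt "0 10 0 0" --pt "0 10 0 0" --pt "0 10 0 0" --pt "0 8 0 0" --pt "0 6 0 0" --pt "0 3 0 0" --pt "0 0 0 0" --pt "0 0 0 0" --gripper 0

```text
t: 16.93
ee_pos: [507.7, 280.8, 60.8]
orientation: [-1.571, 0.016, -0.015]
ft_force: [-10.5, -4.2, 30.3]
width: -0.2
```

```bash
python3 -c "
from h import *
o=get_obs();print(o['ee_pos'],o['ft_force'])
"
```

```text
[507.72256936 280.76469728  60.84799146] [-10.497277    -4.20309193  30.28570349]
```

>>> arm_command --pt "0 -25 0 0" --pt "0 -35 0 0" --pt "0 -40 0 0" --pt "0 -40 0 0" --pt "0 0 0 0" --pt "0 0 0 0" --gripper 50

```text
t: 17.43
ee_pos: [509.5, 281.5, 200.9]
orientation: [-1.568, 0.011, -0.019]
ft_force: [0.4, 0.3, -0.2]
width: 37.2
```

```bash
cat >> h.py <<'E'
def hullmask(img,near,th,rad):
    hsv=cv2.cvtColor(img,cv2.COLOR_BGR2HSV); w=((hsv[...,2]>th)&(hsv[...,1]<90)).astype(np.uint8)
    n,l,st,ce=cv2.connectedComponentsWithStats(w)
    k=[i for i in range(1,n) if np.hypot(*(ce[i]-near))<rad and st[i,4]<8000]
    i=max(k,key=lambda i:st[i,4]); h=cv2.convexHull(cv2.findNonZero((l==i).astype(np.uint8)))
    return cv2.fillConvexPoly(np.zeros(w.shape,np.uint8),h,1),st[i,4]
def fitmask(m,boxes,p0):
    S=4; m={n:cv2.resize(k,None,fx=S,fy=S,interpolation=0) for n,k in m.items()}
    def cost(p):
        f=0
        for n,k in m.items():
            z=np.zeros_like(k)
            for b in boxes: cv2.fillConvexPoly(z,np.round(cv2.convexHull(((proj(n,pose(p,b))+.5)*S).astype(np.float32))).astype(np.int32),1)
            f+=1-(z&k).sum()/max(1,(z|k).sum())
        return f
    s=lambda a:np.array([[p0[0],p0[1],p0[2]+a],[p0[0]+15,p0[1],p0[2]+a],[p0[0],p0[1]+15,p0[2]+a],[p0[0],p0[1],p0[2]+a+.12]])
    b=min((minimize(cost,s(a)[0],method="Nelder-Mead",options=dict(initial_simplex=s(a))) for a in(-.15,0,.15)),key=lambda r:r.fun)
    return b.x,b.fun
E
python3 - <<'E'
from h import *
np.set_printoptions(precision=2,suppress=True)
I={n:get_image(n) for n in("scene","top")}
for th in(70,100):
    m={}
    for n,near in(("scene",(216,203)),("top",(408,196))):
        m[n],a=hullmask(I[n],near,th,15); print(n,th,a,m[n].sum())
    print(fitmask(m,[box(-28,28,-97,97,0,90)],[640,-248,0.]),fitmask({"scene":m["scene"]},[box(-28,28,-97,97,0,90)],[640,-248,0.]))
# driver heads: black top squares
for n in I:
    for r in silhouettes(n,"driver1_mid")[:8]:
        ys,xs=np.nonzero(r["pixels"]); print(n,np.array(r["at"]),r["conf"],"rows",ys.min(),ys.max(),"cols",xs.min(),xs.max(),I[n][r["pixels"].astype(bool)].mean(0))
v=I["scene"]; cv2.imwrite("pics/c5.png",np.vstack([cv2.resize(v[130:250,320:480],(640,400),interpolation=2)[:,:],cv2.resize(I["top"][170:220,360:460],(640,200),interpolation=2)[:200]]))
E
```

```text
scene 70 2335 3000
top 70 1227 1531
(array([ 645.89, -253.22,   -0.14]), np.float64(0.2035827033404447)) (array([ 643.79, -253.2 ,   -0.12]), np.float64(0.08452390783714592))
scene 100 1970 2828
top 100 930 1262
(array([ 649.66, -254.7 ,   -0.14]), np.float64(0.2636372304778063)) (array([ 642.02, -256.06,   -0.14]), np.float64(0.0955777763624398))
scene [144.6 198.6] 0.83 rows 184 222 cols 134 162 [ 42.32 117.16 132.74]
scene [153.2 224.2] 0.81 rows 205 244 cols 140 168 [97.99 52.01 28.81]
scene [184.  181.1] 0.71 rows 167 196 cols 174 193 [27.06 28.74 27.7 ]
scene [224.6 154. ] 0.61 rows 130 178 cols 180 264 [209.41 218.69 213.29]
top [458.  177.5] 0.7 rows 172 188 cols 446 467 [  4.69 113.74 136.03]
top [446.7 161.1] 0.57 rows 154 172 cols 435 454 [98.31 46.55 22.13]
top [431.4 194.1] 0.42 rows 188 199 cols 426 439 [44.47 45.74 48.41]
top [204.5 243.8] 0.42 rows 240 247 cols 171 210 [183.38 185.38 187.65]
```

View pics/c5.png

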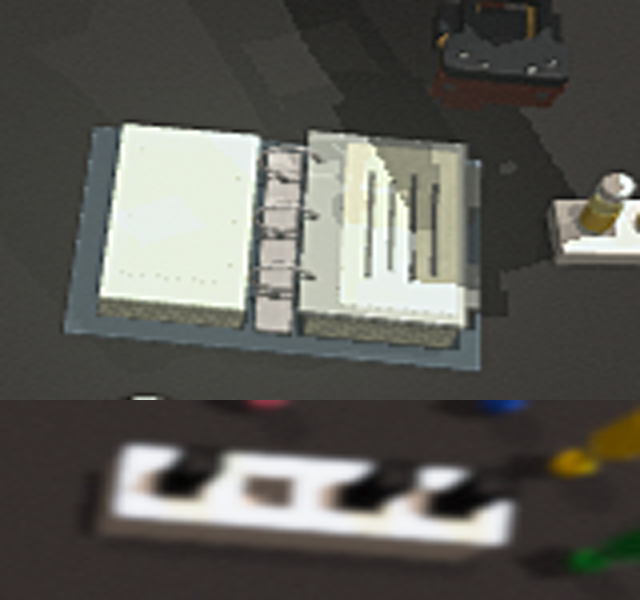

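Both cards are turned over; the printed back of card_b shows at crop (400,240). The rack shows pockets +69, -23 and -69 occupied and +23 empty.

```bash
python3 - <<'E'
from h import *
np.set_printoptions(precision=1,suppress=True)
rp=[644,-253,-.13]
P=pose(rp,np.array([[0,y,z] for y in(69,-23,-69) for z in(180,90.)])); print(P)
print(np.c_[proj("scene",P),proj("top",P)])
for s in((168,196),(163,221),(168,243),(210,252)): print("lookalike foot",onz("scene",s,0))
c,s_=proj("scene",P[[0,2,4]]),proj("top",P[[0,2,4]])
v=cv2.resize(get_image("scene")[120:260,120:280],None,fx=4,fy=4,interpolation=2)
for q in proj("scene",P): cv2.circle(v,tuple(int(k) for k in ((q+.5-[120,120])*4)),3,(0,0,255),-1)
for q in proj("scene",pose(rp,box(-28,28,-97,97,0,90))): cv2.circle(v,tuple(int(k) for k in ((q+.5-[120,120])*4)),3,(0,255,255),-1)
cv2.imwrite("pics/c6.png",v)
plan(653,-184.6,235,-.13,30)
E
```

```text
[[ 652.9 -184.6  180. ]
 [ 652.9 -184.6   90. ]
 [ 641.  -275.8  180. ]
 [ 641.  -275.8   90. ]
 [ 635.1 -321.4  180. ]
 [ 635.1 -321.4   90. ]]
[[233.4 183.7 391.9 185.1]
 [239.2 203.5 387.5 191.3]
 [196.6 175.5 422.5 188.2]
 [204.8 195.5 416.  194.2]
 [178.5 171.4 437.9 189.8]
 [187.9 191.6 430.3 195.7]]
lookalike foot [ 603.4 -409.1    0. ]
lookalike foot [ 681.1 -399.6    0. ]
lookalike foot [ 742.5 -367.4    0. ]
lookalike foot [ 753.8 -252.9    0. ]
now [507.  280.3 196.5] yaw -0.02 t 17.7 w 43.9
turn 1 x 0.1105; shift 15 x [13.66, -2.56, -29.47]  total [204.9, -38.4, -442.1]
```

View pics/c6.png

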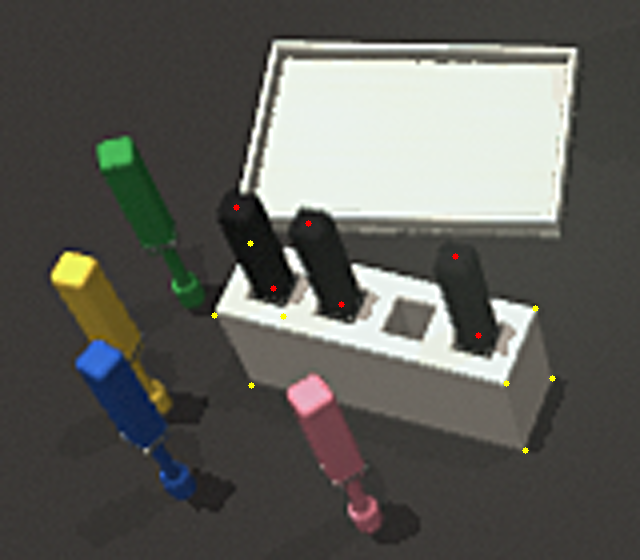

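The fitted rack overlay matches the picture, and the red dots fall on all three handles.

>>> arm_command --pt "0 0 0 0.11" --pt "13.7 -2.6 -29.5 0" --pt "13.7 -2.6 -29.5 0" --pt "13.7 -2.6 -29.5 0" --pt "13.7 -2.6 -29.5 0" --pt "13.7 -2.6 -29.5 0" --pt "13.7 -2.6 -29.5 0" --pt "13.7 -2.6 -29.5 0" --pt "13.7 -2.6 -29.5 0" --pt "13.7 -2.6 -29.5 0" --pt "13.7 -2.6 -29.5 0" --pt "13.7 -2.6 -29.5 0" --pt "13.7 -2.6 -29.5 0" --pt "13.7 -2.6 -29.5 0" --pt "13.7 -2.6 -29.5 0" --pt "13.7 -2.6 -29.5 0" --pt "0 0 0 0" --pt "0 0 0 0" --gripper 65

```text
t: 19.18
ee_pos: [654.1, -186.0, 235.5]
orientation: [-1.568, 0.105, -0.102]
ft_force: [-1.0, 0.5, 0.2]
width: 57.4
```

```bash
python3 -c "
from h import *
plan(653,-184.6,163,-.13,12)"
```

```text
now [ 654.1 -186.   235.5] yaw -0.132 t 19.2 w 57.4
turn 1 x -0.0022; shift 7 x [-0.17, 10.35, 0.18]  total [-1.2, 72.5, 1.2]
```

>>> arm_command --pt "0 10.4 0.2 0" --pt "0 10.4 0.2 0" --pt "0 10.4 0.2 0" --pt "0 10.4 0.2 0" --pt "0 10.4 0.2 0" --pt "0 10.4 0.2 0" --pt "0 10.4 0 0" --pt "0 0 0 0"

```text
t: 19.85
ee_pos: [653.3, -182.8, 161.6]
orientation: [-1.568, 0.105, -0.098]
ft_force: [0.4, -0.3, -0.8]
width: 57.1
```

>>> arm_command --pt "0 0 0 0" --pt "0 0 0 0" --pt "0 0 0 0" --pt "0 0 0 0" --pt "0 0 0 0" --pt "0 0 0 0" --pt "0 0 0 0" --pt "0 0 0 0" --pt "0 0 0 0" --gripper 0

```text
t: 20.6
ee_pos: [654.8, -183.5, 164.9]
orientation: [-1.569, 0.101, -0.102]
ft_force: [-0.6, 0.4, 4.0]
width: 21.7
```

>>> arm_command --pt "0 -10 0 0" --pt "0 -10 0 0" --pt "0 -10 0 0" --pt "0 -10 0 0" --pt "0 -10 0 0" --pt "0 -10 0 0" --pt "0 -8 0 0" --pt "0 0 0 0" --pt "0 0 0 0"

```text
t: 21.35
ee_pos: [654.9, -183.4, 233.2]
orientation: [-1.569, 0.101, -0.103]
ft_force: [0.0, -0.6, -1.3]
width: 22.0
```

```bash
python3 -c "
import numpy as np
t=np.radians(np.linspace(0,60,16));L=150
y=L*np.sin(t)-3*t/t[-1]; z=L*np.cos(t)+8*t/t[-1]
print(np.round(np.c_[-np.diff(z),np.diff(y)],1).tolist())"
```

```text
[[-0.2, 10.3], [0.6, 10.2], [1.3, 10.1], [2.0, 10.0], [2.7, 9.8], [3.4, 9.5], [4.1, 9.2], [4.7, 8.9], [5.3, 8.5], [5.9, 8.1], [6.5, 7.6], [7.0, 7.1], [7.5, 6.5], [7.9, 6.0], [8.3, 5.3]]
```

>>> arm_command --pt "0 -0.2 10.3 0" --pt "0 0.6 10.2 0" --pt "0 1.3 10.1 0" --pt "0 2 10 0" --pt "0 2.7 9.8 0" --pt "0 3.4 9.5 0" --pt "0 4.1 9.2 0" --pt "0 0 0 0"

```text
t: 22.02
ee_pos: [663.7, -112.5, 217.5]
orientation: [-1.568, 0.101, -0.1]
ft_force: [0.1, 0.1, -0.8]
width: 22.2
```

>>> arm_command --pt "0 4.7 8.9 0" --pt "0 5.3 8.5 0" --pt "0 5.9 8.1 0" --pt "0 6.5 7.6 0" --pt "0 7 7.1 0" --pt "0 7.5 6.5 0" --pt "0 7.9 6 0" --pt "0 8.3 5.3 0" --pt "0 0 0 0"

```text
t: 22.77
ee_pos: [670.7, -55.6, 163.6]
orientation: [-1.567, 0.102, -0.1]
ft_force: [1.4, 1.2, 2.2]
width: 21.7
```

```bash
python3 -c "
from h import *
a=get_image('scene')[110:260,140:340];cv2.imwrite('pics/c7.png',cv2.resize(a,None,fx=3.5,fy=3.5,interpolation=2))"
```

```text
(no output)
```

View pics/c7.png

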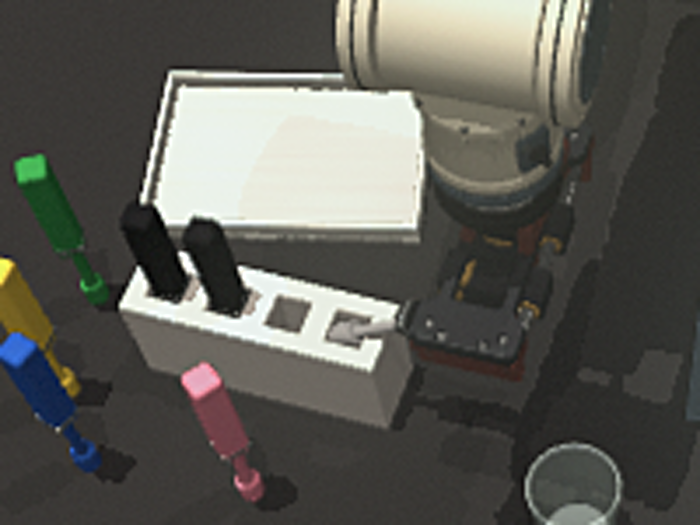

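The driver has tilted about 60° in the grip, with its socket still in the pocket. I'll lift it and check that the tilt holds.

>>> arm_command --pt "0 -6 3 0" --pt "0 -8 3 0" --pt "0 -8 3 0" --pt "0 -8 0 0" --pt "0 -8 0 0" --pt "0 -8 0 0" --pt "-20 0 0 0" --pt "-20 0 0 0" --pt "-20 0 0 -0.12" --pt "-20 0 0 -0.12" --pt "0 0 0 0" --pt "0 0 0 0"

```text
t: 23.82
ee_pos: [592.6, -40.6, 212.5]
orientation: [-1.569, -0.086, 0.084]
ft_force: [1.0, -0.4, -1.9]
width: 21.8
```

```bash
python3 - <<'E'
from h import *
I={n:get_image(n) for n in("scene","top")}
m={n:hullmask(I[n],q,150,15)[0] for n,q in(("scene",(222,155)),("top",(419,254)))}
print(fitmask(m,[box(-77.5,77.5,-112.5,112.5,0,20)],[451,-288,.11]),fitmask({"top":m["top"]},[box(-77.5,77.5,-112.5,112.5,0,20)],[451,-288,.11]),[k.sum() for k in m.values()])
print(get_obs()["ee_pos"],get_obs()["width"],get_obs()["ft_force"])
cv2.imwrite('pics/c8.png',np.vstack([cv2.resize(I["scene"][110:260,140:340],(600,400),interpolation=2),cv2.resize(I["top"][170:290,340:490],(600,400),interpolation=2)[:200*2]])[:800])
E
```

```text
Traceback (most recent call last):
  File "h.py", line 53, in hullmask
    i=max(k,key=lambda i:st[i,4]); h=cv2.convexHull(cv2.findNonZero((l==i).astype(np.uint8)))
ValueError: max() iterable argument is empty
```

```bash
python3 -c "
import cv2;a=cv2.imread('pics/c8.png');cv2.imwrite('pics/c8b.png',cv2.resize(a,(450,600)))"
```

```text
[ WARN:0@0.016] global loadsave.cpp:275 findDecoder imread_('pics/c8.png'): can't open/read file: check file path/integrity
Traceback (most recent call last):
cv2.error: OpenCV(4.12.0) /io/opencv/modules/imgproc/src/resize.cpp:4208: error: (-215:Assertion failed) !ssize.empty() in function 'resize'
```

```bash
python3 - <<'E'
from h import *
I={n:get_image(n) for n in("scene","top")}
print(get_obs()["ee_pos"],get_obs()["width"],get_obs()["ft_force"])
cv2.imwrite('pics/c8.png',np.vstack([cv2.resize(I["scene"][110:260,140:340],(400,300),interpolation=2),cv2.resize(I["top"][150:300,310:510],(400,300),interpolation=2)]))
for th in(150,110):
  try:
    m={"top":hullmask(I["top"],(419,254),th,30)[0]}
    print(m["top"].sum(),fitmask(m,[box(-77.5,77.5,-112.5,112.5,0,20)],[451,-288,.11]))
  except Exception as e: print(e)
E
```

```text
[593.86037983 -40.64362705 211.83560978] 21.749517943276494 [-0.08669351 -0.18264948 -2.06257628]
max() iterable argument is empty
max() iterable argument is empty
```

View pics/c8.png

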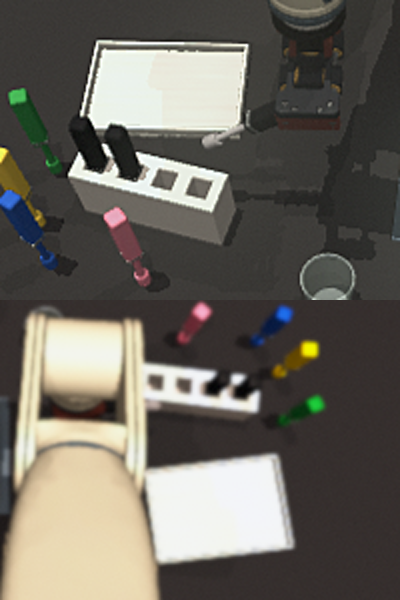

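The tilt held, with the socket free at crop (210,140), and the tray has not moved. Now I'll place it at tray x = -45.

```bash
python3 - <<'E'
from h import *
plan(400.9,-244.2,130,.11,25)
p=np.linspace(60,90,9); L=155
y=L*np.sin(np.radians(p)); z=L*np.cos(np.radians(p))
print(np.round(np.c_[-np.diff(z),np.diff(y)],1).tolist())
E
```

```text
now [593.9 -40.6 211.8] yaw 0.109 t 24.0 w 21.7
turn 1 x -0.0009; shift 9 x [-23.8, 9.07, -20.12]  total [-214.2, 81.6, -181.1]
[[8.9, 4.8], [9.2, 4.2], [9.5, 3.6], [9.7, 2.9], [9.9, 2.3], [10.0, 1.7], [10.1, 1.0], [10.1, 0.3]]
```

>>> arm_command --pt "-23.8 9.1 -20.1 0" --pt "-23.8 9.1 -20.1 0" --pt "-23.8 9.1 -20.1 0" --pt "-23.8 9.1 -20.1 0" --pt "-23.8 9.1 -20.1 0" --pt "-23.8 9.1 -20.1 0" --pt "-23.8 9.1 -20.1 0" --pt "-23.8 9.1 -20.1 0" --pt "-23.8 9.1 -20.1 0" --pt "0 0 0 0" --pt "0 0 0 0" --pt "0 0 0 0"

```text
t: 25.02
ee_pos: [400.7, -244.4, 129.7]
orientation: [-1.569, -0.086, 0.085]
ft_force: [-0.0, 0.3, -1.6]
width: 21.5
```

>>> arm_command --pt "0 11 0 0" --pt "0 11 0 0" --pt "0 11 0 0" --pt "0 11 0 0" --pt "0 5 3 0" --pt "0 5 2.5 0" --pt "0 0 0 0"

```text
t: 25.6
ee_pos: [400.0, -237.8, 75.3]
orientation: [-1.569, -0.088, 0.088]
ft_force: [0.4, -0.1, 0.7]
width: 21.5
```

```bash
python3 - <<'E'
from h import *
I={n:get_image(n) for n in("scene","top")}
o=get_obs();print(o["ee_pos"],o["width"],o["ft_force"])
cv2.imwrite('pics/c9.png',cv2.resize(I["scene"][100:240,150:310],(640,560),interpolation=2))
E
```

```text
[ 400.00602939 -238.25203266   75.9495396 ] 21.721869212697577 [0.80415383 1.24749696 1.08790873]
```

View pics/c9.png

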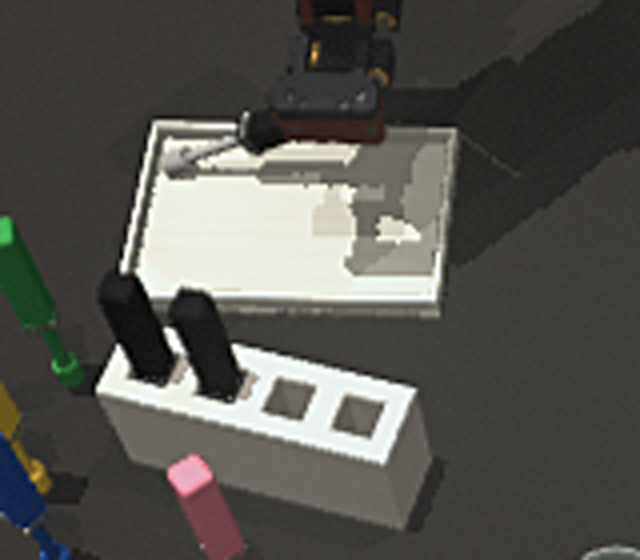

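>>> arm_command --pt "0 9.5 3.4 0" --pt "0 9.7 3 0" --pt "0 9.9 2.5 0" --pt "0 10 2 0" --pt "0 8 1.2 0" --pt "0 3 0 0" --pt "0 0 0 0" --pt "0 0 0 0"

```text
t: 26.37
ee_pos: [397.6, -226.4, 25.1]
orientation: [-1.568, -0.086, 0.087]
ft_force: [0.1, 1.3, 0.0]
width: 21.5
```

>>> arm_command --pt "0 0 0 0" --pt "0 0 0 0" --pt "0 0 0 0" --pt "0 0 0 0" --gripper 35

```text
t: 26.7
ee_pos: [398.2, -226.7, 25.8]
orientation: [-1.57, -0.087, 0.086]
ft_force: [-0.0, -0.1, 0.1]
width: 30.9
```

>>> arm_command --pt "0 -10 0 0" --pt "0 -20 0 0" --pt "0 -35 0 0" --pt "0 -35 0 0" --pt "0 -40 0 0" --pt "0 -40 0 0" --pt "0 -40 0 0" --pt "0 0 0 0"

```text
t: 27.37
ee_pos: [401.2, -228.4, 253.5]
orientation: [-1.577, -0.096, 0.078]
ft_force: [0.2, -0.3, 0.1]
width: 30.5
```

```bash
python3 - <<'E'
from h import *
plan(641,-274,240,-.13,25)
E
```

```text
now [ 401.2 -228.4  253.5] yaw 0.11 t 27.4 w 30.5
turn 3 x 0.0802; shift 10 x [24.36, 1.62, -1.4]  total [243.6, 16.2, -14.0]
```

>>> arm_command --pt "0 0 0 0.08" --pt "0 0 0 0.08" --pt "0 0 0 0.08" --pt "24.4 1.6 -1.4 0" --pt "24.4 1.6 -1.4 0" --pt "24.4 1.6 -1.4 0" --pt "24.4 1.6 -1.4 0" --pt "24.4 1.6 -1.4 0" --pt "24.4 1.6 -1.4 0" --pt "24.4 1.6 -1.4 0" --pt "24.4 1.6 -1.4 0" --pt "24.4 1.6 -1.4 0" --pt "24.4 1.6 -1.4 0" --pt "0 0 0 0" --pt "0 0 0 0" --gripper 65

```text
t: 28.62
ee_pos: [638.2, -271.6, 228.9]
orientation: [-1.568, 0.102, -0.101]
ft_force: [-0.9, 0.4, 1.0]
width: 57.0
```

```bash
python3 - <<'E'
from h import *
plan(641.5,-274.5,163,-.13,11)
I={n:get_image(n) for n in("scene","top")}
cv2.imwrite('pics/c10.png',np.vstack([cv2.resize(I["scene"][110:250,140:320],(514,400),interpolation=2)]))
E
```

```text
now [ 638.2 -271.6  228.9] yaw -0.129 t 28.6 w 57.0
turn 1 x 0.0011; shift 6 x [0.62, 10.99, -0.41]  total [3.7, 65.9, -2.5]
```

View pics/c10.png

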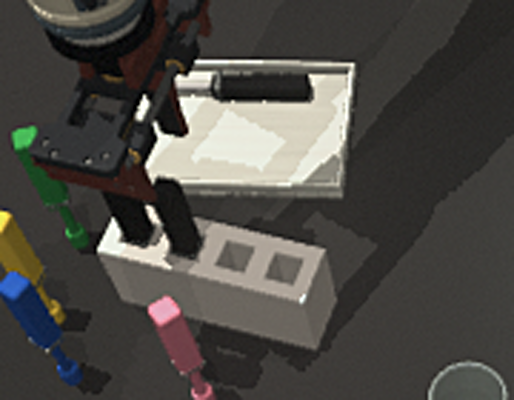

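Driver one lies flat along the tray's far edge, at crop (260,85). On to the second.

>>> arm_command --pt "0.6 11 -0.4 0" --pt "0.6 11 -0.4 0" --pt "0.6 11 -0.4 0" --pt "0.6 11 -0.4 0" --pt "0.6 11 -0.4 0" --pt "0.6 11 -0.4 0" --pt "0 0 0 0"

```text
t: 29.3
ee_pos: [639.8, -274.1, 160.0]
orientation: [-1.567, 0.105, -0.098]
ft_force: [0.6, -0.2, 0.2]
width: 57.0
```

>>> arm_command --pt "0 0 0 0" --pt "0 0 0 0" --pt "0 0 0 0" --pt "0 0 0 0" --pt "0 0 0 0" --pt "0 0 0 0" --pt "0 0 0 0" --pt "0 0 0 0" --pt "0 0 0 0" --gripper 0

```text
t: 30.05
ee_pos: [641.4, -274.8, 164.0]
orientation: [-1.569, 0.101, -0.102]
ft_force: [-1.5, -0.4, 4.4]
width: 21.5
```

>>> arm_command --pt "0 -10 0 0" --pt "0 -10 0 0" --pt "0 -10 0 0" --pt "0 -10 0 0" --pt "0 -10 0 0" --pt "0 -10 0 0" --pt "0 -9 0 0" --pt "0 0 0 0" --pt "0 0 0 0"

```text
t: 30.8
ee_pos: [641.6, -274.8, 233.3]
orientation: [-1.569, 0.101, -0.103]
ft_force: [0.0, -0.2, -1.0]
width: 21.9
```

>>> arm_command --pt "0 -0.2 10.3 0" --pt "0 0.6 10.2 0" --pt "0 1.3 10.1 0" --pt "0 2 10 0" --pt "0 2.7 9.8 0" --pt "0 3.4 9.5 0" --pt "0 4.1 9.2 0" --pt "0 0 0 0"

```text
t: 31.47
ee_pos: [650.3, -203.7, 217.5]
orientation: [-1.567, 0.101, -0.1]
ft_force: [0.8, -0.9, -1.0]
width: 21.9
```

>>> arm_command --pt "0 4.7 8.9 0" --pt "0 5.3 8.5 0" --pt "0 5.9 8.1 0" --pt "0 6.5 7.6 0" --pt "0 7 7.1 0" --pt "0 7.5 6.5 0" --pt "0 7.9 6 0" --pt "0 8.3 5.3 0" --pt "0 0 0 0"

```text
t: 32.22
ee_pos: [657.1, -146.9, 163.4]
orientation: [-1.567, 0.103, -0.099]
ft_force: [1.2, 0.2, 0.0]
width: 21.5
```

>>> arm_command --pt "0 -6 3 0" --pt "0 -8 3 0" --pt "0 -8 3 0" --pt "0 -8 0 0" --pt "0 -8 0 0" --pt "0 -8 0 0" --pt "-20 0 0 0" --pt "-20 0 0 0" --pt "-20 0 0 -0.12" --pt "-20 0 0 -0.12" --pt "0 0 0 0" --pt "0 0 0 0"

```text
t: 33.22
ee_pos: [579.3, -131.9, 212.5]
orientation: [-1.569, -0.086, 0.084]
ft_force: [0.2, -0.1, -0.2]
width: 21.9
```

```bash
python3 - <<'E'
from h import *
t=[451,-288,.11]
o=pose(t,np.array([[0.,49,0]]))[0]; print(o)
plan(o[0],o[1],130,.11,25)
I={n:get_image(n) for n in("scene","top")}
v=I["scene"].copy()
for q in proj("scene",pose(t,box(-77.5,77.5,-112.5,112.5,0,20))): v[int(q[1]+.5),int(q[0]+.5)]=(0,0,255)
cv2.imwrite('pics/c11.png',cv2.resize(v[110:250,140:320],(720,560),interpolation=0))
E
```

```text
[ 445.62086326 -239.2961512     0.        ]
now [ 579.3 -131.9  212.5] yaw 0.108 t 33.2 w 21.9
turn 1 x -0.0022; shift 6 x [-24.12, 13.73, -15.34]  total [-144.7, 82.4, -92.0]
```

View pics/c11.png

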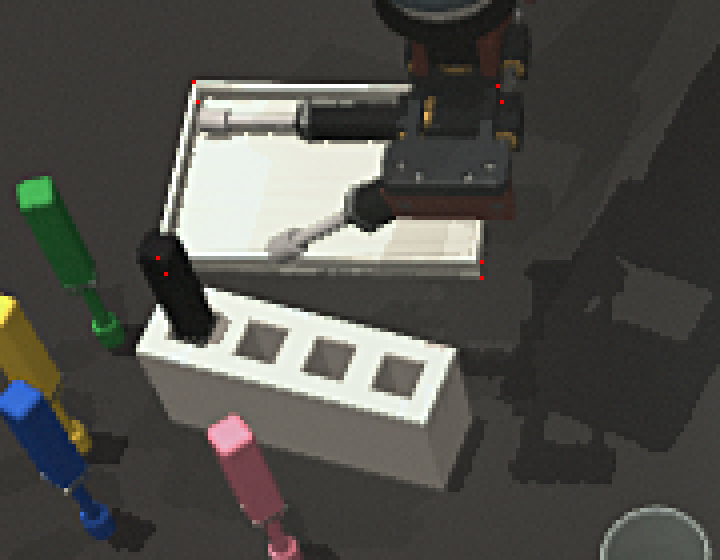

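The tray outline matches the model, so it hasn't moved. The second driver is held at about 55–60° tilt. I'll place it at tray x = 0.

>>> arm_command --pt "-24.1 13.7 -14.5 0" --pt "-24.1 13.7 -14.5 0" --pt "-24.1 13.7 -14.5 0" --pt "-24.1 13.7 -14.5 0" --pt "-24.1 13.7 -14.5 0" --pt "-24.1 13.7 -14.5 0" --pt "0 0 0 0" --pt "0 0 0 0"

```text
t: 33.98
ee_pos: [445.1, -235.1, 128.8]
orientation: [-1.569, -0.083, 0.084]
ft_force: [1.1, -0.5, -0.8]
width: 21.9
```

>>> arm_command --pt "0 11 0 0" --pt "0 11 0 0" --pt "0 11 0 0" --pt "0 11 0 0" --pt "0 5 3 0" --pt "0 5 2.5 0" --pt "0 0 0 0"

```text
t: 34.57
ee_pos: [444.5, -228.1, 74.2]
orientation: [-1.569, -0.087, 0.088]
ft_force: [0.2, -0.7, 0.0]
width: 21.9
```

>>> arm_command --pt "0 9.5 3.4 0" --pt "0 9.7 3 0" --pt "0 9.9 2.5 0" --pt "0 10 2 0" --pt "0 8 1.2 0" --pt "0 3 0 0" --pt "0 0 0 0" --pt "0 0 0 0"

```text
t: 35.23
ee_pos: [443.1, -216.7, 24.8]
orientation: [-1.569, -0.086, 0.087]
ft_force: [-0.1, 1.1, -0.6]
width: 21.7
```

>>> arm_command --pt "0 0 0 0" --pt "0 0 0 0" --pt "0 0 0 0" --pt "0 0 0 0" --gripper 35

```text
t: 35.57
ee_pos: [443.6, -216.9, 25.5]
orientation: [-1.569, -0.087, 0.086]
ft_force: [0.2, -0.5, -0.2]
width: 30.8
```

>>> arm_command --pt "0 -10 0 0" --pt "0 -20 0 0" --pt "0 -35 0 0" --pt "0 -35 0 0" --pt "0 -40 0 0" --pt "0 -40 0 0" --pt "0 -40 0 0" --pt "0 0 0 0"

```text
t: 36.23
ee_pos: [446.8, -218.5, 253.5]
orientation: [-1.576, -0.096, 0.078]
ft_force: [0.8, 0.3, -0.9]
width: 30.3
```

```bash
python3 - <<'E'
from h import *
plan(635.5,-320,235,-.13,25)
E
```

```text
now [ 446.8 -218.5  253.5] yaw 0.111 t 36.2 w 30.3
turn 3 x 0.0802; shift 9 x [22.23, 2.36, -8.45]  total [200.1, 21.3, -76.1]
```

>>> arm_command --pt "0 0 0 0.08" --pt "0 0 0 0.08" --pt "0 0 0 0.08" --pt "22.2 1.5 -8.4 0" --pt "22.2 1.5 -8.4 0" --pt "22.2 1.5 -8.4 0" --pt "22.2 1.5 -8.4 0" --pt "22.2 1.5 -8.4 0" --pt "22.2 1.5 -8.4 0" --pt "22.2 1.5 -8.4 0" --pt "22.2 1.5 -8.4 0" --pt "22.2 1.5 -8.4 0" --pt "0 0 0 0" --pt "0 0 0 0" --pt "0 0 0 0" --gripper 65

```text
t: 37.48
ee_pos: [630.7, -316.9, 231.3]
orientation: [-1.568, 0.103, -0.101]
ft_force: [-0.8, 1.3, 0.0]
width: 57.0
```

```bash
python3 - <<'E'
from h import *
plan(635.5,-320,163,-.13,11)
E
```

```text
now [ 630.7 -316.9  231.3] yaw -0.13 t 37.5 w 57.0
turn 1 x 0.0005; shift 7 x [0.75, 9.76, -0.35]  total [5.3, 68.3, -2.5]
```

>>> arm_command --pt "0.7 9.8 -0.4 0" --pt "0.7 9.8 -0.4 0" --pt "0.7 9.8 -0.4 0" --pt "0.7 9.8 -0.4 0" --pt "0.7 9.8 -0.4 0" --pt "0.7 9.8 -0.4 0" --pt "0.7 9.8 -0.4 0" --pt "0 0 0 0"

```text
t: 38.15
ee_pos: [635.0, -320.3, 160.1]
orientation: [-1.567, 0.104, -0.099]
ft_force: [-0.8, -0.1, -0.3]
width: 57.0
```

>>> arm_command --pt "0 0 0 0" --pt "0 0 0 0" --pt "0 0 0 0" --pt "0 0 0 0" --pt "0 0 0 0" --pt "0 0 0 0" --pt "0 0 0 0" --pt "0 0 0 0" --pt "0 0 0 0" --gripper 0

```text
t: 38.9
ee_pos: [635.9, -320.9, 163.5]
orientation: [-1.568, 0.102, -0.101]
ft_force: [-2.2, 0.8, 5.0]
width: 22.0
```

>>> arm_command --pt "0 -10 0 0" --pt "0 -10 0 0" --pt "0 -10 0 0" --pt "0 -10 0 0" --pt "0 -10 0 0" --pt "0 -10 0 0" --pt "0 -9 0 0" --pt "0 0 0 0" --pt "0 0 0 0"

```text
t: 39.65
ee_pos: [636.4, -321.0, 232.9]
orientation: [-1.569, 0.101, -0.103]
ft_force: [-0.4, 0.5, -2.1]
width: 21.9
```

>>> arm_command --pt "0 -0.2 10.3 0" --pt "0 0.6 10.2 0" --pt "0 1.3 10.1 0" --pt "0 2 10 0" --pt "0 2.7 9.8 0" --pt "0 3.4 9.5 0" --pt "0 4.1 9.2 0" --pt "0 0 0 0"

```text
t: 40.32
ee_pos: [645.2, -249.9, 217.0]
orientation: [-1.567, 0.101, -0.1]
ft_force: [0.0, -0.6, -0.8]
width: 21.9
```

>>> arm_command --pt "0 4.7 8.9 0" --pt "0 5.3 8.5 0" --pt "0 5.9 8.1 0" --pt "0 6.5 7.6 0" --pt "0 7 7.1 0" --pt "0 7.5 6.5 0" --pt "0 7.9 6 0" --pt "0 8.3 5.3 0" --pt "0 0 0 0"

```text
t: 41.07
ee_pos: [652.0, -193.0, 163.0]
orientation: [-1.567, 0.103, -0.099]
ft_force: [0.9, 0.0, 1.3]
width: 21.9
```

>>> arm_command --pt "0 -6 3 0" --pt "0 -8 3 0" --pt "0 -8 3 0" --pt "0 -8 0 0" --pt "0 -8 0 0" --pt "0 -8 0 0" --pt "-20 0 0 0" --pt "-20 0 0 0" --pt "-20 0 0 -0.12" --pt "-20 0 0 -0.12" --pt "0 0 0 0" --pt "0 0 0 0"

```text
t: 42.07
ee_pos: [574.1, -178.2, 212.1]
orientation: [-1.569, -0.085, 0.084]
ft_force: [0.4, -0.1, -0.5]
width: 21.7
```

```bash
python3 - <<'E'
from h import *
t=[451,-288,.11]
o=pose(t,np.array([[45.,54,0]]))[0]; print(o)
plan(o[0],o[1],130,.11,25)
I={n:get_image(n) for n in("scene","top")}
v=I["scene"].copy()
for q in proj("scene",pose(t,box(-77.5,77.5,-112.5,112.5,0,20))): v[int(q[1]+.5),int(q[0]+.5)]=(0,0,255)
cv2.imwrite('pics/c12.png',cv2.resize(v[110:250,140:320],(720,560),interpolation=0))
E
```

```text
[ 489.79999616 -229.38634717    0.        ]
now [ 574.1 -178.2  212.1] yaw 0.108 t 42.1 w 21.7
turn 1 x -0.0024; shift 4 x [-22.38, 20.51, -10.4]  total [-89.5, 82.0, -41.6]
```

View pics/c12.png

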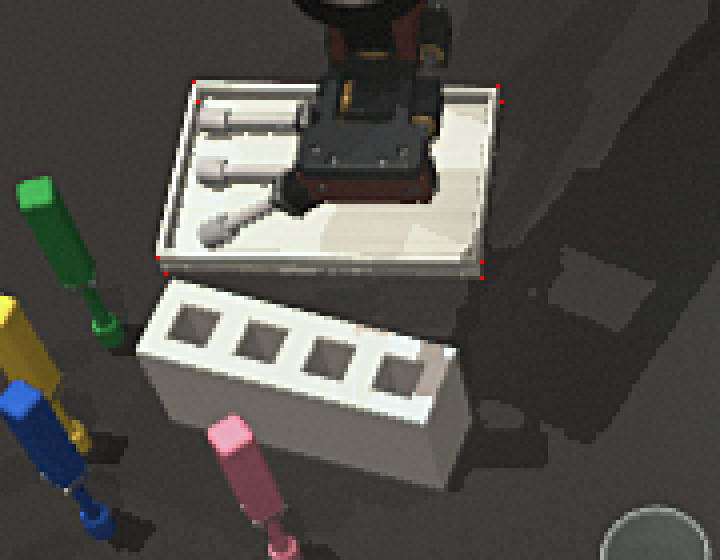

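The rack is now empty, two drivers lie parallel in the tray, and the third is held above it. I'll place it at tray x ≈ 43.

>>> arm_command --pt "-22.9 20.5 -10.4 0" --pt "-22.9 20.5 -10.4 0" --pt "-22.9 20.5 -10.4 0" --pt "-22.9 20.5 -10.4 0" --pt "0 0 0 0" --pt "0 0 0 0"

```text
t: 42.67
ee_pos: [487.3, -229.9, 128.1]
orientation: [-1.568, -0.083, 0.086]
ft_force: [0.7, 0.5, -0.5]
width: 21.8
```

>>> arm_command --pt "0 11 0 0" --pt "0 11 0 0" --pt "0 11 0 0" --pt "0 11 0 0" --pt "0 5 3 0" --pt "0 5 2.5 0" --pt "0 0 0 0"

```text
t: 43.25
ee_pos: [487.0, -223.4, 74.1]
orientation: [-1.569, -0.087, 0.088]
ft_force: [0.9, -1.0, 0.9]
width: 21.7
```

>>> arm_command --pt "0 9.5 3.4 0" --pt "0 9.7 3 0" --pt "0 9.9 2.5 0" --pt "0 10 2 0" --pt "0 8 1.2 0" --pt "0 3 0 0" --pt "0 0 0 0" --pt "0 0 0 0"

```text
t: 43.92
ee_pos: [485.7, -211.9, 24.6]
orientation: [-1.569, -0.086, 0.087]
ft_force: [-0.8, 0.1, -0.7]
width: 21.6
```

>>> arm_command --pt "0 0 0 0" --pt "0 0 0 0" --pt "0 0 0 0" --pt "0 0 0 0" --gripper 32

```text
t: 44.25
ee_pos: [486.1, -212.2, 25.3]
orientation: [-1.569, -0.087, 0.086]
ft_force: [-0.8, -0.1, 0.5]
width: 27.8
```

>>> arm_command --pt "0 -10 0 0" --pt "0 -20 0 0" --pt "0 -35 0 0" --pt "0 -35 0 0" --pt "0 -40 0 0" --pt "0 -40 0 0" --pt "0 -30 35 0" --pt "0 0 40 0" --pt "0 0 40 0" --pt "0 0 40 0" --pt "0 0 40 0" --pt "0 0 0 0" --pt "0 0 0 0" --pt "0 0 0 0"

```text
t: 45.42
ee_pos: [464.9, -21.6, 232.8]
orientation: [-1.57, -0.088, 0.087]
ft_force: [0.1, -0.3, -0.7]
width: 27.9
```

```bash
python3 - <<'E'
from h import *
I={n:get_image(n) for n in("scene","top")}
m={"scene":hullmask(I["scene"],(222,155),120,25)[0]}
T,f=fitmask(m,[box(-77.5,77.5,-112.5,112.5,0,20)],[451,-288,.11]); print("tray",T,f)
z=np.zeros((400,640),np.uint8); cv2.fillConvexPoly(z,np.round(cv2.convexHull(proj("scene",pose(T,box(-70,70,-105,105,8,8))).astype(np.float32))).astype(int),1)
b=((I["scene"].max(2)<80)&(z>0)).astype(np.uint8); n,l,st,ce=cv2.connectedComponentsWithStats(b)
for i in range(1,n):
    if st[i,4]>60:
        w=onz("scene",ce[i],22)-[T[0],T[1],0]; c,s=np.cos(T[2]),np.sin(T[2])
        ys,xs=np.nonzero(l==i); W=np.array([onz("scene",q,18)[:2] for q in zip(xs,ys)]); d=np.linalg.svd(W-W.mean(0),full_matrices=False)[2][0]
        print("handle centre in tray",np.round([c*w[0]+s*w[1],-s*w[0]+c*w[1]],1),"area",st[i,4],"dir off",round(np.arctan(np.tan(np.arctan2(d[1],d[0])-T[2]-np.pi/2)),2))
for t in("beaker_rim","reagent","vials"): print(t,[(r["at"],round(r["conf"],2)) for r in tip_of("scene",t)[:1]])
v=np.vstack([cv2.resize(I["scene"][100:270,140:540],(800,340),interpolation=2),cv2.resize(I["top"][150:290,180:500],(600,262),interpolation=2).repeat(1,0)[:, :][:260] if 0 else np.pad(cv2.resize(I["top"][150:290,180:500],(590,258),interpolation=2),((0,0),(0,210),(0,0)))])
cv2.imwrite('pics/c13.png',v); print(get_obs()["ee_pos"])
E
```

```text
tray [ 4.42733853e+02 -2.92327991e+02  1.00153787e-01] 0.05304557623029382
handle centre in tray [-33.1  24.4] area 301 dir off 0.03
handle centre in tray [13.8 29.5] area 301 dir off 0.02
handle centre in tray [56.2 30. ] area 308 dir off 0.01
beaker_rim [([301.1, 248.8], 0.68)]
reagent [([351.6, 280.9], 0.73)]
vials [([485.1, 204.9], 0.78)]
[464.8387936  -22.60511616 232.06576669]
```

View pics/c13.png

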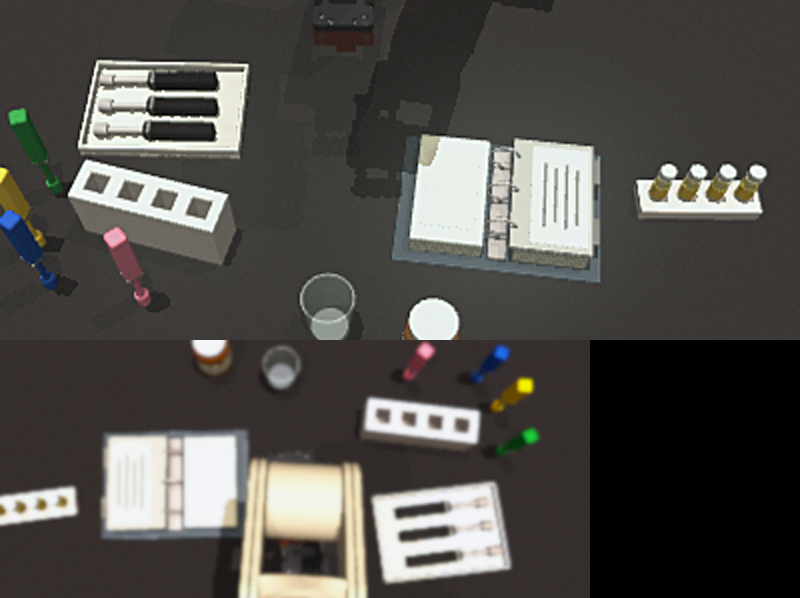

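All three drivers lie flat and parallel in the tray: scene crop rows ≈ 80, 105 and 130. The rack is empty, both cards are on the left, and the bystanders are in place. Handing in.

```bash
python3 -c "
from workcell import *
print(close_job())"
```

```text
the job is handed in; nothing more can be done
None
```

The job is done and handed in at about 45 s of the 208 s allowed; no verdict was reported.

- **Cards:** I turned the upper card and then the lower one onto the left-hand stack, pressing each flat. The last picture shows both lying flat with the printed back up. Their angles were judged from the pictures and the pressing height, not read directly.
- **Drivers:** Three drivers were present, and one rack pocket was empty from the start. I drew each one out, tilted it in the grip against its pocket edge, and laid it in the tray.
- **Last checks:**
    - The drivers' middles are about 5 to 10 mm off the tray's centre lengthwise, against a limit of 35 mm.
    - Across the tray they sit at about -33, 14 and 56 mm, against a limit of 68 mm.
    - They are within 0.03 rad of the tray's length, and the rack is empty.
- **Left alone:** The beaker, jar, vial stand and coloured look-alikes look unmoved, and the arm ended clear of everything.
- **Disagreement:** The final tray fit, from one camera, came out about 9 mm from the first fit. I took this as fitting bias, because the tray outline still matched just before the last placing. Either fit keeps the drivers inside the limits.

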